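Load the drying rail with cleaned skate trucks

TASK

Pull the locking pin out of its bore and park it hanging in the open notch at the side of the same bracket, then pull the rail carriage all the way out by its black handle. Set every skate truck that lies on the table upright astride the narrow oak rail, axle crosswise to the rail, and once all are on push the loaded carriage fully home under the air bar. Leave the pin in its notch, and do not knock or shove the other things on the table.

Things in the scene. Friction and masses are not known exactly. Their poses are not given: they have to be found in the camera images.
- bench: fixed drying bench: steel drip plate, grey blower box at the back, air bar (14 mm pipe, 275 mm high, over the rail's home place), dark lock bracket at front left. Origin: on the table, under the middle of the rail when the carriage is fully out. Its x points away from the robot (push-home direction), y along the rail
- carriage (a joint): slide of the rail carriage, m: 0 = fully home (far from the robot, locked there by the pin), 0.12 = fully out towards the robot (along -x of the bench). It stays where it is left
- rail_top (a point): middle of the top face of the oak rail on the carriage, 115 mm above the table, axes as the bench. Rail 34 mm wide (x), 440 mm long (y), 30 mm thick, with 20 mm high stops on the last 10 mm of each end. It moves with the carriage
- handle (a point): top centre of the black handle plate on the carriage, 120 mm above the table; the plate is 16 mm thick (x), 50 mm wide (y) and free down to 50 mm above the table; it stands 130 mm in front of the rail
- pin: steel locking pin, upright in the bore at the start. Origin: underside centre of its 28 mm collar, which is 5 mm thick; below it a shank 12 mm in diameter and 50 mm long; above the collar a flat grip 14 mm (own x) by 34 mm (own y), its top 32 mm above the origin
- bore (a point): mouth of the 15 mm bore, in the flat top face of the lock bracket (70 mm high, plate 18 mm thick), axes as the bench
- notch (a point): parking place in the side notch of the same bracket top, 60 mm from the bore along +y of the bench, 70 mm high. Notch 20 mm wide (x), from 15 mm before this point to the open +y edge 22 mm beyond it, open below; the shank hangs in it, the collar rests on the top face
- truck1: aluminium skate truck, 0.2-0.45 kg, may be absent. Origin: underside centre. Foot plate 60 (x) x 64 mm (y); under it two flanges along x, 10 mm deep, 52 mm apart inside, so that it sits astride the rail with the origin 10 mm below the rail top. On it a block 26 (x) x 44 mm (y), 18 to 52 mm high: grip it across x. Axle along y through the block, 116 mm long, 10 mm thick, 40 mm high
- truck2: aluminium skate truck, 0.2-0.45 kg, may be absent. Origin: underside centre. Foot plate 60 (x) x 64 mm (y); under it two flanges along x, 10 mm deep, 52 mm apart inside, so that it sits astride the rail with the origin 10 mm below the rail top. On it a block 26 (x) x 44 mm (y), 18 to 52 mm high: grip it across x. Axle along y through the block, 116 mm long, 10 mm thick, 40 mm high
- truck3: aluminium skate truck, 0.2-0.45 kg, may be absent. Origin: underside centre. Foot plate 60 (x) x 64 mm (y); under it two flanges along x, 10 mm deep, 52 mm apart inside, so that it sits astride the rail with the origin 10 mm below the rail top. On it a block 26 (x) x 44 mm (y), 18 to 52 mm high: grip it across x. Axle along y through the block, 116 mm long, 10 mm thick, 40 mm high
- truck4: aluminium skate truck, 0.2-0.45 kg, may be absent. Origin: underside centre. Foot plate 60 (x) x 64 mm (y); under it two flanges along x, 10 mm deep, 52 mm apart inside, so that it sits astride the rail with the origin 10 mm below the rail top. On it a block 26 (x) x 44 mm (y), 18 to 52 mm high: grip it across x. Axle along y through the block, 116 mm long, 10 mm thick, 40 mm high
- mug: white enamel mug, 84 mm wide, 85 mm high; leave alone. Origin: underside centre
- ratchet: black ratchet handle, 217 mm long along its x; leave alone. Origin: underside, near the middle
- washer1: white nylon cup washer, 44 mm wide, 12 mm high; leave alone. Origin: underside centre
- washer2: white nylon cup washer, 44 mm wide, 12 mm high; leave alone. Origin: underside centre
- wheel: skate wheel lying flat, 62 mm wide, 34 mm high; leave alone. Origin: underside centre
- jar: closed jar, 64 mm wide, 90 mm high; leave alone. Origin: underside centre
Mind the look-alikes: they are no part of the job. There is more than one size of the pin; the job needs the middle-sized. Leave any red look-alike of the truck4 alone.

How it is judged:
By the outcome, as a careful person would: the job done as asked, in the order asked, and still so for the second after the job is handed in, with the robot touching nothing.
Of truck1, truck2, truck3, truck4 only 2 to 4 are there at a start; the rules pass over those that are not, and their reading is None.
At some moment in a run one of truck1, truck2, truck3, truck4 may be knocked a few centimetres aside while the robot is not near it.
It also fails if it takes over 210 s, if anything falls off the work surface, if the arm or the gripper's body presses on something with over 40 N, if the wrist force passes 120 N, or if a joint passes its speed limit or range.

ROBOT

A 7-joint arm with a two-finger parallel gripper is mounted at the origin on the work surface. World frame = base frame: x ahead of the robot, y to its left, z up, the work surface at z = 0. Lengths are in m, angles in rad, forces in N, time in s.
With the tool pointing down it reaches from about 0.425 to 0.875 m from the base axis. Payload 4.7 kg.
Tool frame: the origin (TCP) lies between the finger pads; the fingertips stand 19 mm ahead of it and the grasp point (between the pads) is the TCP (ctrl.tip_extent is the distance from the TCP to the fingertips, in m); z points along the fingers, y is the line along which they close (so a half turn about z gives the same grasp; the last joint's range is limited). The gripper opens to 87 mm and grips with 3 to 60 N. Pads are 19 mm wide; open, the fingers measure 117 mm over their backs; the gripper's body (75 mm by 190 mm) begins 51 mm behind the grasp point.
Start: joints at [1.231, 0.321, -0.07, 1.45, 0.023, 1.371, -0.057], TCP at [0.225, -0.61, 0.242] pointing down, gripper open.
Joint ranges: [-2.86, 2.86], [-0.3, 2.09], [-1.38, 1.24], [0.06, 2.45], [-1.56, 4.7], [0.09, 2.05], [-2.69, 2.69]. Speed limits (rad/s): [2.57, 2.57, 3.14, 3.14, 3.14, 3.14, 3.14].

INTERFACE

Orientations are given as a rotation vector (axis times angle).
In Python, from bench import ctrl gives the robot as it stands.
- The arm moves only by the shell command python3 -m crank 'ROWS' [OPENING] [FORCE]. ROWS is JSON, a list of rows, each an object of numbers: "tx", "ty", "tz": the shift along the tool's x, y, z in mm; "turn": the turn about the tool's z in units of 5 degrees (1.0 is 5 degrees). In form: [{"tx": .., "ty": .., "tz": .., "turn": ..}, ...]. A call has 1 to 5 rows; each row is the pose to reach, as a shift and turn from the pose commanded when the call began, along the tool's axes at that moment; what a row does not reach only later rows make up. A row lasts 1/8 s, in which the tool goes at most 62.5 mm and 10.7 degrees, less where a joint would pass 70% of its speed; a pose out of reach is approached as far as the arm can. A call with a gripper value outside its range is refused whole. OPENING is the finger opening in mm, from 0 to 87, set as the call begins (- or left out, the last holds). The fingers move at their own pace and stop on an object; FORCE is the grip in N (left out, the last holds). Time passes only in rows, so rows that repeat a pose let the fingers close. It gives the time, the measured TCP pose, the force, the opening and the grip force at its end, in the units of the state.
- ctrl.get_state(): the state, without advancing time (a new reading comes with each control period).
- ctrl.get_image(name): name is "side" or "top"; returns (picture, depth): 480x640x3 uint8, red, green, blue; 480x640 float32, m along the optical axis (not along the pixel's ray), 0 where there is no reading.
- ctrl.camera_model(name): a dict with "intrinsics" (3x3 intrinsics, pixels), "dist_coeffs" ([k1, k2, p1, p2, k3] as OpenCV has them; the pictures are not rectified), "origin" and "orientation" of the camera in the world. Camera axes: x right, y down, z forward; pixel columns grow to the right and rows downward; lengths in m; the calibration is good to about 2 mm. A picture is of the moment at which its call begins. camera_model takes no time and is no camera call.
- ctrl.close_job(): hands the job in; it is judged then, once.
Trained networks look in the newest picture that a camera, given by its name, has taken for a name from the list of things; names that differ only in an ending like _2 or _b are one class to them, and where a whole thing is asked for, a point or a joint stands for the part that bears it (a point fixed in the world has none). Each returns a list of dicts, best first, with "confidence" (0 to 1); they miss things now and then, are a little off and sometimes report something else, mostly with a low value. They report only what shows in the picture. A call takes as long as a camera call. They do not tell look-alikes from the thing itself.
- ctrl.recognise(camera, query): "xyz" ([x, y, z] in m, in world coordinates, good to about 4 mm: the middle of the surface that is visible of it).
- ctrl.mark_of(camera, query): "xyz" ([x, y, z] in m, in world coordinates, good to about 4 mm: a listed point, or the origin of a listed thing).
The state is a dict: "time": time; "joint_positions": joint angles; "qd": joint speeds; "joint_torque": joint torques, N m; "position": TCP position; "tool_rot": TCP orientation; "ft_force": force on the tool from outside, world axes, zero at the start; "torque": the same for the moment, N m; "grip_width": opening from 0.0 (shut) to 1.0 (fully open); "grip_force": force on a finger pad.
Only numpy, scipy, OpenCV 4.12 (cv2) and the standard library are available. Lean on these libraries where they do the work, as an engineer would, in place of code of your own. Each camera call takes 0.05 s, during which the arm holds its last target. There are 200 camera calls.

## Working session

There is one attempt and no reset: what is moved stays moved. The work goes in short steps, Python scripts to look and compute and a shell command to move; the robot and the scene stay as the last step left them, time stands still between calls to the robot, and variables do not carry over. Pictures are saved under pics/ and viewed, at most 14 in all, crops included, and the job is handed in when it is done.

```bash
ls; mkdir -p pics; cat > h.py <<'E'
import numpy as np, cv2
from bench import ctrl
from scipy.spatial.transform import Rotation as R
def cam(n):
    m=ctrl.camera_model(n); o=np.array(m["orientation"],float)
    Rm=R.from_rotvec(o).as_matrix() if o.shape==(3,) else o
    return np.array(m["intrinsics"],float),np.array(m["dist_coeffs"],float),np.array(m["origin"],float),Rm
def shot(n,f=None):
    p,d=ctrl.get_image(n)
    if f: cv2.imwrite("pics/"+f,p[:,:,::-1])
    return p,d
def cloud(n,d):
    K,D,o,Rm=cam(n); v,u=np.mgrid[0:480,0:640]
    uv=np.stack([u,v],-1).reshape(-1,1,2).astype(float)
    q=cv2.undistortPoints(uv,K,D).reshape(480,640,2)
    P=np.dstack([q,np.ones((480,640))])*d[...,None]
    return P@Rm.T+o
def st():
    s=ctrl.get_state(); Rt=R.from_rotvec(s["tool_rot"]).as_matrix()
    return s,np.array(s["position"]),Rt
E
python3 - <<'E'
from h import *
for n in("top","side"):
    p,d=shot(n,n+"0.png"); np.savez(n+"0.npz",p=p,d=d)
    print(n,ctrl.camera_model(n))
s,p,Rt=st(); print(s["time"],p,Rt.round(3).tolist(),s["grip_width"])
for q in["rail_top","handle","pin","bore","notch","truck1","mug","ratchet","washer1","wheel","jar","bench"]:
    for n in("top","side"):
        try: print(q,n,[(np.round(r["xyz"],3).tolist(),round(r["confidence"],2)) for r in ctrl.mark_of(n,q)])
        except Exception as e: print(q,n,e)
E
```

```text
pics
top {'intrinsics': array([[462.74153159,   0.        , 323.21915096],
       [  0.        , 462.74153159, 239.5231859 ],
       [  0.        ,   0.        ,   1.        ]]), 'dist_coeffs': array([-0.04023602,  0.        ,  0.        ,  0.        ,  0.        ]), 'origin': array([0.3158473 , 0.0201333 , 1.38190489]), 'orientation': array([-2.18307328,  2.12923319, -0.13370637])}
side {'intrinsics': array([[444.21310664,   0.        , 318.84034291],
       [  0.        , 444.21310664, 234.83861027],
       [  0.        ,   0.        ,   1.        ]]), 'dist_coeffs': array([-0.02262094,  0.        ,  0.        ,  0.        ,  0.        ]), 'origin': array([0.14653666, 0.60250166, 0.76453904]), 'orientation': array([-0.72793865,  2.63676375, -1.08355601])}
0.1 [ 0.22498246 -0.60933804  0.24058688] [[0.938, 0.346, -0.001], [0.346, -0.938, 0.002], [-0.0, -0.002, -1.0]] 0.998801281724661
rail_top top [([0.715, -0.002, 0.11], 0.91)]
rail_top side [([0.709, 0.001, 0.112], 0.6)]
handle top [([0.581, 0.015, 0.125], 0.59)]
handle side [([0.582, 0.017, 0.12], 0.82)]
pin top [([0.365, 0.086, 
[... 780 characters left out ...]
], 0.96), ([0.497, 0.154, 0.07], 0.47)]
mug side [([0.655, 0.424, -0.0], 0.75)]
ratchet top [([0.312, -0.222, 0.001], 0.83)]
ratchet side [([0.309, -0.221, -0.002], 0.7)]
washer1 top [([0.666, -0.388, 0.001], 0.72), ([0.378, -0.03, 0.0], 0.45)]
washer1 side [([0.381, -0.035, 0.004], 0.56)]
wheel top [([0.363, -0.402, -0.001], 0.6)]
wheel side [([0.365, -0.403, -0.002], 0.76), ([0.709, -0.002, 0.114], 0.64)]
jar top [([0.352, 0.429, -0.0], 0.84), ([0.382, -0.029, -0.001], 0.33)]
jar side [([0.35, 0.429, -0.001], 0.82)]
bench top [([0.598, 0.019, 0.004], 0.63), ([0.363, -0.4, 0.006], 0.4)]
bench side [([0.711, -0.002, 0.113], 0.71), ([0.594, 0.014, 0.001], 0.6), ([0.383, -0.037, 0.002], 0.36)]
```

View pics/top0.png

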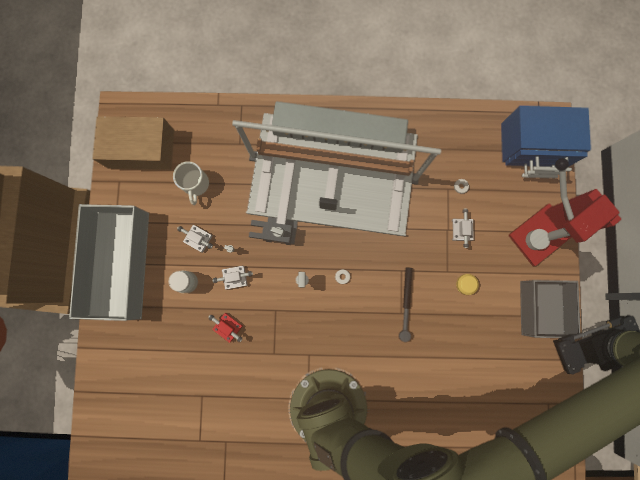

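View pics/side0.png

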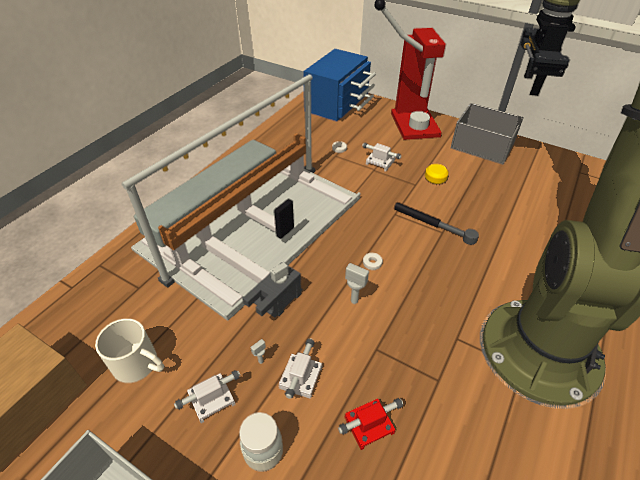

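The top view shows three aluminium trucks at px (197,238), (235,277) and (463,229), and a red look-alike at (228,327). The bore pin sits at about (275,228), with a big pin at (302,280) and a small one at (229,248). The side view confirms this, and the carriage is home. Next I refine the poses from depth.

```bash
cat >> h.py <<'E'
def pts(zs=("top","side"),new=True):
    out={}
    for n in zs:
        p,d=shot(n); out[n]=(cloud(n,d),p,d)
    return out
def sel(C,d,c,r,z0,z1):
    m=(np.hypot(C[...,0]-c[0],C[...,1]-c[1])<r)&(C[...,2]>z0)&(C[...,2]<z1)&(d>0)
    return m
def pca(X):
    X=X[:,:2]; mu=X.mean(0); w,v=np.linalg.eigh(np.cov((X-mu).T)); a=v[:,1]
    return mu,np.degrees(np.arctan2(a[1],a[0]))%180,np.sqrt(w)
def truck(c):
    """axle yaw and centre of the tall part, both cameras"""
    for n,(C,p,d) in pts().items():
        m=sel(C,d,c,.075,.025,.065); X=C[m]
        if len(X)<20: print(n,'few');continue
        r=cv2.minAreaRect((X[:,:2]*1000).astype(np.float32))
        mp=sel(C,d,c,.075,.006,.065); Y=C[mp][:,:2]
        print(n,len(X),'pca',*pca(X),'zmax',X[:,2].max().round(3),'rect',np.round(r[0]),np.round(r[1]),round(r[2]),'all-mean',Y.mean(0).round(4))
def togo(x,y,z,yaw=None):
    """shift/turn to bring the TCP to x,y,z with the tool y (closing line) at yaw deg"""
    s,p,Rt=st(); t=Rt.T@(np.array([x,y,z])-p)*1000
    cur=np.degrees(np.arctan2(Rt[1,1],Rt[0,1])); out=dict(zip(("tx","ty","tz"),t.round(1)))
    if yaw is not None:
        dy=(yaw-cur+90)%180-90; out["turn"]=round(-dy/5,2)
    print(out,"cur yaw",cur.round(1),"q7",round(s["joint_positions"][6],2)); return out
E
python3 - <<'E'
from h import *
for c in [(.367,.286),(.531,-.39),(.482,.404)]: print(c); truck(c)
T=pts()
for n,(C,p,d) in T.items():
    print(n)
    for nm,c,r,z0,z1 in[("pin",(.498,.155),.035,.085,.115),("pinlow",(.498,.155),.035,.072,.115),("bracket",(.5,.185),.07,.064,.074),("handle",(.581,.016),.04,.113,.13),("rail",(.711,-.001),.25,.108,.122)]:
        m=sel(C,d,c,r,z0,z1)
        if nm=="rail": m&=(p[...,0]>p[...,2].astype(int)+30)
        X=C[m]
        if len(X)<5: print(nm,len(X)); continue
        q=cv2.minAreaRect((X[:,:2]*1000).astype(np.float32))
        print(nm,len(X),pca(X),'z',np.percentile(X[:,2],[5,50,95]).round(4),np.round(q[0]),np.round(q[1]),round(q[2],1))
p=T["top"][1]; a=cv2.resize(p[190:270,230:330],None,fx=4,fy=4,interpolation=2)
q=cv2.resize(T["side"][1][230:330,230:390],None,fx=3,fy=3,interpolation=2)
cv2.imwrite("pics/c1.png",np.hstack([a[:300],q[:300,:]])[:,:,::-1])
E
```

```text
(0.367, 0.286)
top 265 pca [0.36878036 0.28163241] 101.88660692077954 [0.00900911 0.02840188] zmax 0.059 rect [374. 291.] [92. 96.] 50 all-mean [0.3686 0.2825]
side 723 pca [0.36871741 0.29283025] 101.9137141700952 [0.00698169 0.02859466] zmax 0.056 rect [370. 288.] [ 32. 117.] 20 all-mean [0.3672 0.2934]
(0.531, -0.39)
top 293 pca [ 0.52778021 -0.3895123 ] 0.5421151267144637 [0.00834724 0.02814538] zmax 0.06 rect [ 530. -389.] [116.  56.] 4 all-mean [ 0.527  -0.3875]
side 320 pca [ 0.52917059 -0.38388287] 0.9626184206739765 [0.00687167 0.02727599] zmax 0.058 rect [ 531. -383.] [115.  43.] 4 all-mean [ 0.5274 -0.3804]
(0.482, 0.404)
top 258 pca [0.48139602 0.39928383] 62.640072954138084 [0.00724431 0.02963724] zmax 0.064 rect [478. 403.] [117.  40.] 70 all-mean [0.4819 0.3979]
side 865 pca [0.48069113 0.40610689] 61.605961341479166 [0.00703809 0.02748395] zmax 0.055 rect [483. 404.] [116.  27.] 63 all-mean [0.4768 0.4082]
top
pin 69 (array([0.49860844, 0.15283873]), np.float64(71.66883471933566), array([0.00423519, 0.01028843])) z [0.0918 0.1028 0.1082] [500. 153.] [34. 14.] 71.0
pin
[... 754 characters left out ...]
) z [0.0869 0.1009 0.1046] [502. 159.] [35. 15.] 71.8
pinlow 369 (array([0.49721336, 0.16147307]), np.float64(65.85423199179027), array([0.00760008, 0.01324422])) z [0.0722 0.0859 0.1041] [496. 158.] [65. 48.] 59.4
bracket 924 (array([0.50121084, 0.18922113]), np.float64(72.88261089545209), array([0.01571852, 0.03224187])) z [0.066  0.0709 0.0731] [504. 181.] [120.  53.] 84.3
handle 149 (array([0.58394621, 0.01906622]), np.float64(81.30394478686573), array([0.00466953, 0.01496054])) z [0.1151 0.1205 0.1228] [585.  17.] [50. 17.] 80.5
rail 2091 (array([0.7131108 , 0.02300367]), np.float64(83.4696293271405), array([0.01064498, 0.12383992])) z [0.1101 0.1161 0.1185] [713.   1.] [439.  39.] 83.6
```

View pics/c1.png

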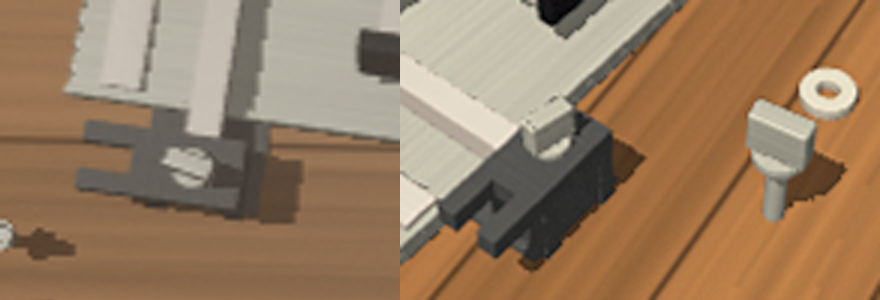

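The crop shows the bore pin with its grip long axis at about 71°, and the notch opening towards +y (left in the top view). Bench y lies at 83.3°. I start moving, by way of a waypoint.

```bash
python3 -c "
from h import *
togo(.47,-.25,.24,None); togo(.5005,.156,.24,-19)"
```

```text
{'tx': np.float64(354.3), 'ty': np.float64(-252.6), 'tz': np.float64(1.6)} cur yaw -69.7 q7 -0.06
{'tx': np.float64(523.6), 'ty': np.float64(-622.9), 'tz': np.float64(1.6), 'turn': np.float64(-10.14)} cur yaw -69.7 q7 -0.06
```

```bash
python3 -m crank '[{"tx":71,"ty":-50,"tz":0,"turn":-1},{"tx":142,"ty":-101,"tz":0,"turn":-2},{"tx":213,"ty":-152,"tz":0,"turn":-3},{"tx":284,"ty":-202,"tz":0,"turn":-4},{"tx":354,"ty":-253,"tz":0,"turn":-5}]' 45 30
python3 -c "
from h import *
togo(.5005,.156,.24,-19)"
```

```text
time: 2.33
position: [0.402, -0.3497, 0.2419]
tool_rot: [2.897, 1.213, 0.0]
ft_force: [1.1, -0.8, 0.1]
grip_width: 0.553
grip_force: 0.0
{'tx': np.float64(429.4), 'ty': np.float64(-284.7), 'tz': np.float64(1.5), 'turn': np.float64(-5.11)} cur yaw -44.6 q7 -0.13
```

```bash
python3 -m crank '[{"tx":50,"ty":-34,"tz":0,"turn":-1},{"tx":100,"ty":-68,"tz":0,"turn":-2},{"tx":150,"ty":-100,"tz":0,"turn":-3},{"tx":200,"ty":-132,"tz":0,"turn":-4},{"tx":250,"ty":-165,"tz":0,"turn":-5}]' 
python3 -c "
from h import *
togo(.5005,.156,.20,-19)"
```

```text
time: 2.95
position: [0.4599, -0.0559, 0.2419]
tool_rot: [2.566, 1.81, 0.001]
ft_force: [0.8, -0.6, 0.7]
grip_width: 0.516
grip_force: 0.0
{'tx': np.float64(213.2), 'ty': np.float64(-32.8), 'tz': np.float64(41.8), 'turn': np.float64(-0.12)} cur yaw -19.6 q7 -0.24
```

```bash
python3 -m crank '[{"tx":55,"ty":-8,"tz":10,"turn":0},{"tx":110,"ty":-17,"tz":20,"turn":0},{"tx":165,"ty":-26,"tz":30},{"tx":213,"ty":-33,"tz":42,"turn":-0.1},{"tx":213,"ty":-33,"tz":42,"turn":-0.1}]' 
python3 - <<'E'
from h import *
for n in("top","side"):
    p,d=shot(n)
    for q in("pin","bore"): print(q,n,[(np.round(r["xyz"],3).tolist(),round(r["confidence"],2)) for r in ctrl.mark_of(n,q)][:4])
togo(.5005,.156,.098,-19)
E
```

```text
pin top [([0.361, 0.085, 0.061], 0.72), ([0.501, 0.153, 0.072], 0.4), ([0.457, 0.303, 0.039], 0.4), ([0.715, -0.0, 0.11], 0.25)]
bore top []
pin side [([0.366, 0.084, 0.061], 0.58), ([0.497, 0.156, 0.069], 0.54), ([0.484, 0.401, 0.0], 0.4)]
bore side [([0.5, 0.156, 0.072], 0.73)]
{'tx': np.float64(216.2), 'ty': np.float64(-34.4), 'tz': np.float64(143.4), 'turn': np.float64(-0.17)} cur yaw -19.8 q7 -0.23$[2]: bad value
```

```bash
python3 -m crank '[{"tx":55,"ty":-8,"tz":10,"turn":0},{"tx":110,"ty":-17,"tz":20,"turn":0},{"tx":165,"ty":-26,"tz":30,"turn":0},{"tx":214,"ty":-33,"tz":70,"turn":-0.1},{"tx":214,"ty":-33,"tz":70,"turn":-0.1}]' 
python3 - <<'E'
from h import *
togo(.500,.156,.098,-19)
E
```

```text
time: 3.88
position: [0.499, 0.157, 0.1684]
tool_rot: [-2.553, -1.821, 0.006]
ft_force: [-0.7, -0.4, -0.4]
grip_width: 0.519
grip_force: 0.0
{'tx': np.float64(-0.6), 'ty': np.float64(1.7), 'tz': np.float64(70.4), 'turn': np.float64(-0.0)} cur yaw -19.0 q7 -0.8
```

```bash
python3 -m crank '[{"tx":0,"ty":1,"tz":35,"turn":0},{"tx":0,"ty":1,"tz":60,"turn":0},{"tx":0,"ty":1,"tz":70,"turn":0},{"tx":0,"ty":1,"tz":70,"turn":0}]' 
python3 -m crank '[{"tx":0,"ty":0,"tz":0,"turn":0},{"tx":0,"ty":0,"tz":0,"turn":0},{"tx":0,"ty":0,"tz":0,"turn":0},{"tx":0,"ty":0,"tz":0,"turn":0}]' 0 30
```

```text
time: 4.38
position: [0.5022, 0.1531, 0.1015]
tool_rot: [2.563, 1.816, -0.001]
ft_force: [0.5, -0.3, 1.0]
grip_width: 0.516
grip_force: 0.0
time: 4.88
position: [0.5011, 0.155, 0.1018]
tool_rot: [-2.56, -1.819, 0.002]
ft_force: [-0.9, -1.4, 4.0]
grip_width: 0.159
grip_force: 30.0
```

```bash
python3 -m crank '[{"tx":0,"ty":0,"tz":-15,"turn":0},{"tx":0,"ty":0,"tz":-35,"turn":0},{"tx":0,"ty":0,"tz":-60,"turn":0},{"tx":0,"ty":0,"tz":-60,"turn":0},{"tx":0,"ty":0,"tz":-60,"turn":0}]' - 40
python3 - <<'E'
from h import *
s,p,Rt=st(); print(s["grip_width"],s["ft_force"],p)
print((Rt.T@np.array([.0070,.0596,0])*1000).round(1))
for n in("top","side"):
    q,d=shot(n); C=cloud(n,d)
    print(n,[(np.round(r["xyz"],3).tolist(),round(r["confidence"],2)) for r in ctrl.mark_of(n,"pin")][:4],[(np.round(r["xyz"],3).tolist(),round(r["confidence"],2)) for r in ctrl.mark_of(n,"notch")][:3],[(np.round(r["xyz"],3).tolist(),round(r["confidence"],2)) for r in ctrl.mark_of(n,"bore")][:3])
    # shank points
    X=C[sel(C,d,p,.02,.082,.118)]; print(len(X),X.mean(0) if len(X) else '')
E
```

```text
time: 5.5
position: [0.5018, 0.1543, 0.1615]
tool_rot: [2.561, 1.818, -0.0]
ft_force: [-0.1, 0.4, -1.2]
grip_width: 0.162
grip_force: 40.0
0.1615822536217597 [-0.09479899  0.38385259 -1.15588054] [0.50181824 0.15426351 0.16147242]
[ 58.6 -13.   -0. ]
top [([0.31, -0.225, 0.003], 0.46)] [([0.665, -0.385, 0.005], 0.22)] []
0 
side [([0.451, 0.298, 0.037], 0.67), ([0.5, 0.154, 0.127], 0.6), ([0.365, 0.08, 0.06], 0.59)] [([0.51, 0.219, 0.07], 0.71)] [([0.5, 0.157, 0.07], 0.8)]
74 [0.50086378 0.15950772 0.10023597]
```

```bash
python3 -m crank '[{"tx":20,"ty":-4.5,"tz":0,"turn":0},{"tx":45,"ty":-10,"tz":0,"turn":0},{"tx":58.5,"ty":-13,"tz":0,"turn":0},{"tx":58.5,"ty":-13,"tz":0,"turn":0}]'
python3 - <<'E'
from h import *
s,p,Rt=st(); print(p)
for n in("side","top"):
    q,d=shot(n,"n_%s.png"%n); C=cloud(n,d)
    X=C[sel(C,d,p,.02,.082,.118)]; print(len(X),X.mean(0) if len(X) else '')
q=cv2.imread("pics/n_side.png"); cv2.imwrite("pics/n_c.png",cv2.resize(q[180:340,200:360],None,fx=3.5,fy=3.5,interpolation=2))
E
```

```text
time: 6.4
position: [0.5085, 0.2151, 0.1614]
tool_rot: [-2.559, -1.822, 0.0]
ft_force: [0.7, -0.0, -0.3]
grip_width: 0.161
grip_force: 40.0
[0.5084681  0.2150712  0.16137654]
74 [0.50777671 0.22008271 0.10104975]
0
```

View pics/n_c.png

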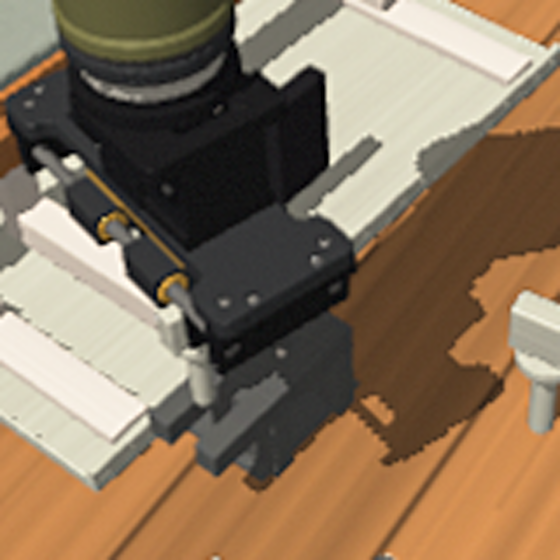

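The crop shows the shank hanging above the notch slot at about (205,390). I lower it.

```bash
python3 -m crank '[{"tx":0,"ty":0,"tz":20,"turn":0},{"tx":0,"ty":0,"tz":40,"turn":0},{"tx":0,"ty":0,"tz":54,"turn":0},{"tx":0,"ty":0,"tz":59,"turn":0},{"tx":0,"ty":0,"tz":59,"turn":0}]'
python3 -m crank '[{"tx":0,"ty":0,"tz":0,"turn":0},{"tx":0,"ty":0,"tz":0,"turn":0},{"tx":0,"ty":0,"tz":0,"turn":0}]' 40
python3 -m crank '[{"tx":0,"ty":0,"tz":-20,"turn":0},{"tx":0,"ty":0,"tz":-50,"turn":0},{"tx":0,"ty":0,"tz":-100,"turn":0},{"tx":0,"ty":0,"tz":-130,"turn":0},{"tx":0,"ty":0,"tz":-130,"turn":0}]'
python3 - <<'E'
from h import *
for n in("side","top"):
    q,d=shot(n,"m_%s.png"%n)
    print(n,[(np.round(r["xyz"],3).tolist(),round(r["confidence"],2)) for r in ctrl.mark_of(n,"pin")][:4])
q=cv2.imread("pics/m_side.png"); cv2.imwrite("pics/m_c.png",cv2.resize(q[180:340,200:360],None,fx=3.5,fy=3.5,interpolation=2))
togo(.5835,.0155,.20,83.3)
E
```

```text
time: 7.12
position: [0.5087, 0.2141, 0.1023]
tool_rot: [-2.561, -1.819, 0.001]
ft_force: [-0.6, -1.0, -0.5]
grip_width: 0.157
grip_force: 40.0
time: 7.5
position: [0.509, 0.2142, 0.1027]
tool_rot: [2.561, 1.819, 0.001]
ft_force: [0.2, -0.4, 0.2]
grip_width: 0.407
grip_force: 0.0
time: 8.12
position: [0.5104, 0.2153, 0.2366]
tool_rot: [2.559, 1.818, 0.01]
ft_force: [0.2, -0.3, -1.2]
grip_width: 0.461
grip_force: 0.0
side [([0.448, 0.297, 0.04], 0.79), ([0.508, 0.214, 0.068], 0.58), ([0.366, 0.081, 0.06], 0.56)]
top [([0.366, 0.085, 0.061], 0.55)]
{'tx': np.float64(-162.3), 'ty': np.float64(136.4), 'tz': np.float64(31.7), 'turn': np.float64(15.49)} cur yaw -19.2 q7 -0.91
```

View pics/m_c.png

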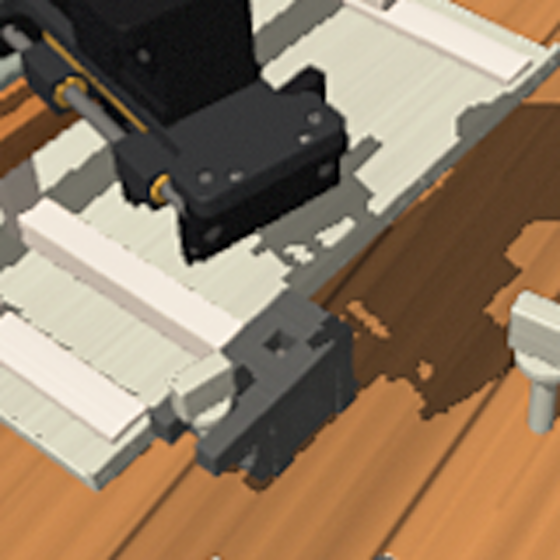

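The pin hangs in the notch, collar on the top face, at about (203,395) in the crop. The bore is empty. Next is the handle.

```bash
python3 -m crank '[{"tx":-32,"ty":27,"tz":0,"turn":2},{"tx":-64,"ty":54,"tz":0,"turn":4},{"tx":-96,"ty":81,"tz":0,"turn":6},{"tx":-128,"ty":108,"tz":0,"turn":8},{"tx":-162,"ty":136,"tz":10,"turn":10}]' 80
python3 -m crank '[{"tx":0,"ty":0,"tz":0,"turn":2},{"tx":0,"ty":0,"tz":0,"turn":4},{"tx":0,"ty":0,"tz":0,"turn":5.5},{"tx":0,"ty":0,"tz":0,"turn":5.5}]'
python3 -c "
from h import *
togo(.5835,.0155,.099,83.3)"
```

```text
time: 8.95
position: [0.5841, 0.0153, 0.2219]
tool_rot: [-3.091, -0.558, 0.001]
ft_force: [0.2, 0.3, -0.6]
grip_width: 0.894
grip_force: 0.0
time: 9.45
position: [0.5832, 0.0163, 0.2213]
tool_rot: [3.136, -0.182, -0.004]
ft_force: [0.8, -0.5, -0.2]
grip_width: 0.92
grip_force: 0.0
{'tx': np.float64(0.6), 'ty': np.float64(0.8), 'tz': np.float64(122.3), 'turn': np.float64(0.01)} cur yaw -96.6 q7 -1.87
```

```bash
python3 -m crank '[{"tx":0.5,"ty":0.5,"tz":50,"turn":0},{"tx":0.5,"ty":0.5,"tz":90,"turn":0},{"tx":0.5,"ty":0.5,"tz":115,"turn":0},{"tx":0.5,"ty":0.5,"tz":122,"turn":0}]'
python3 -m crank '[{"tx":0,"ty":0,"tz":0,"turn":0},{"tx":0,"ty":0,"tz":0,"turn":0},{"tx":0,"ty":0,"tz":0,"turn":0},{"tx":0,"ty":0,"tz":0,"turn":0}]' 0 40
python3 -m crank '[{"tx":-10,"ty":0,"tz":0,"turn":0},{"tx":-30,"ty":0,"tz":0,"turn":0},{"tx":-50,"ty":0,"tz":0,"turn":0},{"tx":-70,"ty":0,"tz":0,"turn":0},{"tx":-90,"ty":0,"tz":0,"turn":0}]'
```

```text
time: 9.95
position: [0.5826, 0.0157, 0.0981]
tool_rot: [-3.136, 0.181, 0.007]
ft_force: [-0.1, 0.3, 0.4]
grip_width: 0.919
grip_force: 0.0
time: 10.45
position: [0.5848, 0.0157, 0.1013]
tool_rot: [3.136, -0.184, 0.002]
ft_force: [0.2, -0.2, 2.6]
grip_width: 0.57
grip_force: 40.0
time: 11.08
position: [0.4951, 0.0264, 0.1013]
tool_rot: [3.136, -0.184, 0.005]
ft_force: [2.8, 0.2, 2.4]
grip_width: 0.572
grip_force: 40.0
```

```bash
python3 -m crank '[{"tx":-10,"ty":0,"tz":0,"turn":0},{"tx":-20,"ty":0,"tz":0,"turn":0},{"tx":-27,"ty":0,"tz":0,"turn":0},{"tx":-32,"ty":0,"tz":0,"turn":0},{"tx":-32,"ty":0,"tz":0,"turn":0}]'
python3 -c "
from h import *
s,p,Rt=st(); print(p,s['joint_positions'])
for n in('side','top'):
    q,d=shot(n)
    for k in('handle','rail_top'): print(n,[(np.round(r['xyz'],3).tolist(),round(r['confidence'],2)) for r in ctrl.mark_of(n,k)][:2])"
```

```text
time: 11.7
position: [0.4655, 0.03, 0.1013]
tool_rot: [-3.136, 0.184, -0.009]
ft_force: [7.4, 0.5, 0.1]
grip_width: 0.573
grip_force: 40.0
[0.46552412 0.02995238 0.10128982] [ 0.48165768  0.08535128 -0.62051096  2.04271259  0.05905326  1.02417203
 -1.85571346]
side [([0.464, 0.028, 0.122], 0.95)]
side [([0.589, 0.011, 0.112], 0.9)]
top []
top [([0.595, 0.012, 0.106], 0.68)]
```

```bash
python3 -m crank '[{"tx":-3,"ty":0,"tz":0,"turn":0},{"tx":-5,"ty":0,"tz":0,"turn":0},{"tx":-5,"ty":0,"tz":0,"turn":0},{"tx":-5,"ty":0,"tz":0,"turn":0}]'
python3 -m crank '[{"tx":0,"ty":0,"tz":0,"turn":0},{"tx":0,"ty":0,"tz":0,"turn":0},{"tx":0,"ty":0,"tz":0,"turn":0}]' 80
python3 -m crank '[{"tx":0,"ty":0,"tz":-30,"turn":0},{"tx":0,"ty":0,"tz":-80,"turn":0},{"tx":0,"ty":0,"tz":-130,"turn":0},{"tx":0,"ty":0,"tz":-150,"turn":0}]'
python3 - <<'E'
from h import *
T=pts()
for n,(C,p,d) in T.items():
    for nm,c,r,z0,z1 in[("handle",(.463,.03),.04,.113,.13),("rail",(.593,.014),.25,.108,.122)]:
        m=sel(C,d,c,r,z0,z1)
        if nm=="rail": m&=(p[...,0]>p[...,2].astype(int)+30)
        X=C[m]
        if len(X)<5: print(nm,len(X)); continue
        q=cv2.minAreaRect((X[:,:2]*1000).astype(np.float32))
        print(n,nm,len(X),pca(X)[:2],'z',np.percentile(X[:,2],[5,50,95]).round(4),np.round(q[0]),np.round(q[1]),round(q[2],1))
for c in [(.367,.286),(.531,-.39),(.482,.404)]: print(c); truck(c)
E
```

```text
time: 12.5
position: [0.4653, 0.03, 0.1014]
tool_rot: [-3.134, 0.185, -0.026]
ft_force: [23.0, -1.0, -16.0]
grip_width: 0.569
grip_force: 40.0
time: 12.88
position: [0.4571, 0.0307, 0.0999]
tool_rot: [3.136, -0.184, -0.004]
ft_force: [1.0, 0.0, -0.3]
grip_width: 0.825
grip_force: 0.0
time: 13.38
position: [0.459, 0.0309, 0.2535]
tool_rot: [3.136, -0.184, 0.006]
ft_force: [-1.0, -0.3, -0.8]
grip_width: 0.921
grip_force: 0.0
handle 0
top rail 1216 (array([ 5.91590691e-01, -4.24730806e-04]), np.float64(83.07994780842232)) z [0.1117 0.1163 0.1203] [594.  13.] [436.  36.] 83.2
side handle 170 (array([0.46509825, 0.03349838]), np.float64(82.47194771346268)) z [0.1145 0.1204 0.123 ] [466.  30.] [52. 17.] 84.1
side rail 1891 (array([0.59999452, 0.08000938]), np.float64(83.37550946487453)) z [0.1104 0.116  0.1181] [537.  26.] [432. 156.] 83.2
(0.367, 0.286)
top 260 pca [0.36947628 0.28229983] 102.61474147649909 [0.00844678 0.02863543] zmax 0.062 rect [375. 281.] [90. 99.] 60 all-mean [0.3679 0.282 ]
side 718 pca [0.36872471 0.29266118] 101.88706911157949 [0.00695893 0.02855179] zmax 0.056 rect [371. 288.] [ 26. 118.] 12 all-mean [0.3671 0.2932]
(0.531, -0.39)
top 290 pca [ 0.52852119 -0.38917603] 1.4456191783756083 [0.00812526 0.0282974 ] zmax 0.061 rect [ 530. -387.] [ 52. 115.] 85 all-mean [ 0.5272 -0.3882]
side 283 pca [ 0.52289754 -0.38379997] 3.2500683078012855 [0.00690573 0.02213238] zmax 0.058 rect [ 523. -383.] [37. 95.] 84 all-mean [ 0.5243 -0.3801]
(0.482, 0.404)
top 261 pca [0.48171198 0.39916941] 62.324585518854335 [0.00780592 0.02969547] zmax 0.059 rect [482. 401.] [118.  56.] 63 all-mean [0.482  0.3984]
side 865 pca [0.48060622 0.40610574] 61.59132682420412 [0.00705836 0.02747023] zmax 0.055 rect [483. 404.] [116.  28.] 63 all-mean [0.4768 0.4082]
```

```bash
python3 -c "
from h import *
togo(.4815,.4035,.2,-28)"
```

```text
{'tx': np.float64(-19.5), 'ty': np.float64(-373.1), 'tz': np.float64(49.1), 'turn': np.float64(-13.74)} cur yaw -96.7 q7 -1.76
```

```bash
python3 -m crank '[{"tx":-3,"ty":-55,"tz":0,"turn":-2},{"tx":-6,"ty":-110,"tz":0,"turn":-4},{"tx":-9,"ty":-165,"tz":0,"turn":-6},{"tx":-12,"ty":-220,"tz":0,"turn":-8},{"tx":-15,"ty":-275,"tz":0,"turn":-10}]' 55
python3 -c "
from h import *
togo(.4815,.4035,.15,-28)"
```

```text
time: 14.4
position: [0.4753, 0.3068, 0.2497]
tool_rot: [2.917, 1.166, -0.002]
ft_force: [0.4, 0.2, 0.6]
grip_width: 0.635
grip_force: 0.0
{'tx': np.float64(71.2), 'ty': np.float64(-65.8), 'tz': np.float64(99.6), 'turn': np.float64(-3.69)} cur yaw -46.4 q7 -1.57
```

```bash
python3 -m crank '[{"tx":36,"ty":-33,"tz":20,"turn":-2},{"tx":71,"ty":-66,"tz":50,"turn":-3.7},{"tx":71,"ty":-66,"tz":90,"turn":-3.7},{"tx":71,"ty":-66,"tz":100,"turn":-3.7},{"tx":71,"ty":-66,"tz":100,"turn":-3.7}]'
python3 -c "
from h import *
truck((.482,.404))
togo(.4815,.4035,.045,-28)"
```

```text
time: 15.02
position: [0.4821, 0.4013, 0.15]
tool_rot: [2.697, 1.611, -0.002]
ft_force: [0.5, 0.3, 1.5]
grip_width: 0.633
grip_force: 0.0
top few
side 585 pca [0.47855402 0.40984072] 59.933734900141474 [0.00501333 0.03007632] zmax 0.055 rect [480. 406.] [116.  21.] 61 all-mean [0.4731 0.4114]
{'tx': np.float64(0.3), 'ty': np.float64(-2.1), 'tz': np.float64(107.1), 'turn': np.float64(-0.06)} cur yaw -28.3 q7 -1.51
```

```bash
python3 -m crank '[{"tx":0,"ty":-1,"tz":40,"turn":0},{"tx":0,"ty":-1,"tz":80,"turn":0},{"tx":0,"ty":-1,"tz":100,"turn":0},{"tx":0,"ty":-1,"tz":105,"turn":0}]'
python3 -m crank '[{"tx":0,"ty":0,"tz":0,"turn":0},{"tx":0,"ty":0,"tz":0,"turn":0},{"tx":0,"ty":0,"tz":0,"turn":0},{"tx":0,"ty":0,"tz":0,"turn":0}]' 0 45
python3 -m crank '[{"tx":0,"ty":0,"tz":-30,"turn":0},{"tx":0,"ty":0,"tz":-80,"turn":0},{"tx":0,"ty":0,"tz":-130,"turn":0},{"tx":0,"ty":0,"tz":-165,"turn":0},{"tx":0,"ty":0,"tz":-165,"turn":0}]'
python3 -c "
from h import *
togo(.6103,.1525,.21,83.3)"
```

```text
time: 15.62
position: [0.4815, 0.4024, 0.0456]
tool_rot: [2.696, 1.612, 0.0]
ft_force: [-0.7, 0.8, 0.2]
grip_width: 0.632
grip_force: 0.0
time: 16.12
position: [0.4818, 0.4028, 0.0463]
tool_rot: [2.696, 1.612, 0.002]
ft_force: [1.3, -1.1, 2.6]
grip_width: 0.295
grip_force: 45.0
time: 16.75
position: [0.4817, 0.404, 0.2129]
tool_rot: [-2.696, -1.613, -0.007]
ft_force: [-0.0, 0.2, -4.5]
grip_width: 0.295
grip_force: 45.0
{'tx': np.float64(-160.8), 'ty': np.float64(232.2), 'tz': np.float64(2.7), 'turn': np.float64(13.7)} cur yaw -28.2 q7 -1.48
```

```bash
python3 -m crank '[{"tx":-32,"ty":46,"tz":0,"turn":2},{"tx":-64,"ty":92,"tz":0,"turn":4},{"tx":-96,"ty":138,"tz":0,"turn":6},{"tx":-128,"ty":185,"tz":0,"turn":8},{"tx":-160,"ty":232,"tz":0,"turn":10}]'
python3 -m crank '[{"tx":0,"ty":0,"tz":0,"turn":2},{"tx":0,"ty":0,"tz":0,"turn":3.7},{"tx":0,"ty":0,"tz":0,"turn":3.7}]'
python3 -c "
from h import *
togo(.6103,.1525,.151,83.3)
for n in('side','top'):
    q,d=shot(n,'p1_%s.png'%n)
    print(n,[(np.round(r['xyz'],3).tolist(),round(r['confidence'],2)) for r in ctrl.mark_of(n,'truck1')])
"
```

```text
time: 17.38
position: [0.6091, 0.1496, 0.2076]
tool_rot: [3.125, 0.313, -0.006]
ft_force: [0.4, -0.0, -3.5]
grip_width: 0.292
grip_force: 45.0
time: 17.75
position: [0.6086, 0.1514, 0.2078]
tool_rot: [3.135, -0.182, -0.006]
ft_force: [0.0, 0.2, -4.4]
grip_width: 0.293
grip_force: 45.0
{'tx': np.float64(1.8), 'ty': np.float64(-1.4), 'tz': np.float64(56.8), 'turn': np.float64(0.01)} cur yaw -96.6 q7 -2.13
side [([0.225, 0.298, 0.001], 0.96), ([0.367, 0.284, -0.0], 0.95), ([0.532, -0.39, -0.001], 0.94), ([0.611, 0.15, 0.162], 0.87)]
top [([0.53, -0.392, 0.005], 0.97), ([0.221, 0.299, 0.0], 0.96), ([0.367, 0.289, 0.002], 0.75)]
```

```bash
python3 -m crank '[{"tx":1,"ty":-1,"tz":25,"turn":0},{"tx":1,"ty":-1,"tz":45,"turn":0},{"tx":1,"ty":-1,"tz":53,"turn":0},{"tx":1,"ty":-1,"tz":56,"turn":0},{"tx":1,"ty":-1,"tz":56,"turn":0}]'
```

```text
time: 18.58
position: [0.6112, 0.153, 0.1549]
tool_rot: [-3.136, 0.184, -0.001]
ft_force: [0.5, -0.2, -4.2]
grip_width: 0.294
grip_force: 45.0
```

```bash
python3 -m crank '[{"tx":0,"ty":0,"tz":2,"turn":0},{"tx":0,"ty":0,"tz":2,"turn":0}]';python3 -m crank '[{"tx":0,"ty":0,"tz":1,"turn":0},{"tx":0,"ty":0,"tz":1.5,"turn":0},{"tx":0,"ty":0,"tz":1.5,"turn":0}]'
```

```text
time: 18.82
position: [0.6111, 0.1529, 0.1528]
tool_rot: [3.136, -0.184, 0.001]
ft_force: [0.2, -0.2, -3.5]
grip_width: 0.3
grip_force: 45.0
time: 19.2
position: [0.611, 0.1529, 0.1513]
tool_rot: [3.136, -0.184, 0.0]
ft_force: [-1.0, -0.6, -2.1]
grip_width: 0.291
grip_force: 45.0
```

Contact is beginning. I release, retreat and check.

```bash
python3 -m crank '[{"tx":0,"ty":0,"tz":1,"turn":0},{"tx":0,"ty":0,"tz":1,"turn":0}]'
python3 -m crank '[{"tx":0,"ty":0,"tz":0,"turn":0},{"tx":0,"ty":0,"tz":0,"turn":0},{"tx":0,"ty":0,"tz":0,"turn":0}]' 50
python3 -m crank '[{"tx":0,"ty":0,"tz":-30,"turn":0},{"tx":0,"ty":0,"tz":-70,"turn":0},{"tx":-20,"ty":0,"tz":-90,"turn":0},{"tx":-60,"ty":0,"tz":-90,"turn":0},{"tx":-100,"ty":0,"tz":-90,"turn":0}]'
python3 -c "
from h import *
for n in('side','top'):
    q,d=shot(n,'p2_%s.png'%n)
    print(n,[(np.round(r['xyz'],3).tolist(),round(r['confidence'],2)) for r in ctrl.mark_of(n,'truck1')])
q=cv2.imread('pics/p2_side.png'); cv2.imwrite('pics/p2_c.png',cv2.resize(q[100:360,90:390],None,fx=2.2,fy=2.2,interpolation=2))
truck((.368,.286))
togo(.3685,.2865,.2,12)
"
```

```text
time: 19.45
position: [0.6114, 0.1528, 0.1512]
tool_rot: [3.136, -0.185, 0.002]
ft_force: [-2.7, -0.9, 6.0]
grip_width: 0.294
grip_force: 45.0
time: 19.82
position: [0.6109, 0.153, 0.1498]
tool_rot: [-3.136, 0.184, 0.0]
ft_force: [0.2, 0.3, -0.3]
grip_width: 0.528
grip_force: 0.0
time: 20.45
position: [0.5107, 0.1651, 0.2401]
tool_rot: [-3.136, 0.184, -0.0]
ft_force: [-0.1, -0.1, -0.3]
grip_width: 0.572
grip_force: 0.0
side [([0.223, 0.297, 0.002], 0.83), ([0.53, -0.39, -0.002], 0.8), ([0.614, 0.152, 0.106], 0.62), ([0.364, 0.285, -0.002], 0.6)]
top [([0.531, -0.39, 0.003], 0.92), ([0.61, 0.151, 0.103], 0.88), ([0.365, 0.287, -0.0], 0.74), ([0.222, 0.3, 0.001], 0.73)]
top 263 pca [0.3686795  0.28258574] 102.14773610035954 [0.0085935 0.0283459] zmax 0.06 rect [375. 292.] [93. 96.] 49 all-mean [0.3679 0.282 ]
side 722 pca [0.36876758 0.29280196] 101.85507950268835 [0.00694543 0.02865129] zmax 0.057 rect [372. 288.] [ 27. 117.] 12 all-mean [0.3671 0.2934]
{'tx': np.float64(-157.6), 'ty': np.float64(-104.5), 'tz': np.float64(40.0), 'turn': np.float64(14.24)} cur yaw -96.8 q7 -2.12
```

View pics/p2_c.png

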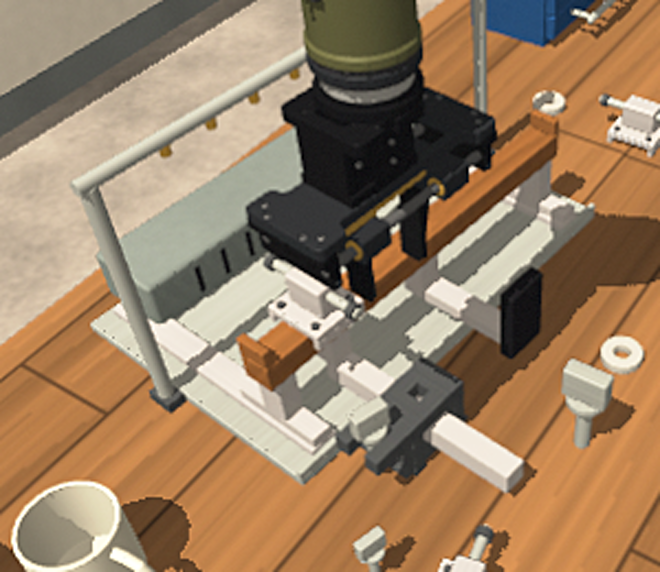

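The crop shows the truck astride the rail at about (310,310), axle crosswise, with the pin still in its notch. The next truck is A. I turn the long way to keep joint 7 within range.

```bash
python3 -m crank '[{"tx":-16,"ty":-10,"tz":0,"turn":-2},{"tx":-32,"ty":-20,"tz":0,"turn":-4},{"tx":-48,"ty":-30,"tz":0,"turn":-6},{"tx":-64,"ty":-40,"tz":0,"turn":-8},{"tx":-80,"ty":-52,"tz":0,"turn":-10}]'
python3 -m crank '[{"tx":0,"ty":0,"tz":0,"turn":-2},{"tx":0,"ty":0,"tz":0,"turn":-4},{"tx":0,"ty":0,"tz":0,"turn":-6},{"tx":0,"ty":0,"tz":0,"turn":-8},{"tx":0,"ty":0,"tz":0,"turn":-10}]'
python3 -c "
from h import *
togo(.3687,.2868,.15,12)"
```

```text
time: 21.38
position: [0.4389, 0.2258, 0.24]
tool_rot: [-2.917, -1.165, -0.0]
ft_force: [-0.4, 0.7, -0.8]
grip_width: 0.569
grip_force: 0.0
time: 22.0
position: [0.4394, 0.2256, 0.24]
tool_rot: [-2.151, -2.288, -0.001]
ft_force: [0.2, -0.1, 0.2]
grip_width: 0.573
grip_force: 0.0
{'tx': np.float64(65.4), 'ty': np.float64(-66.7), 'tz': np.float64(90.1), 'turn': np.float64(-1.69)} cur yaw 3.6 q7 -0.47
```

```bash
python3 -m crank '[{"tx":33,"ty":-33,"tz":20,"turn":-1},{"tx":65,"ty":-67,"tz":50,"turn":-1.7},{"tx":65,"ty":-67,"tz":90,"turn":-1.7},{"tx":65,"ty":-67,"tz":90,"turn":-1.7}]'
python3 -c "
from h import *
togo(.3687,.2868,.045,12)
print([(np.round(r['xyz'],3).tolist(),round(r['confidence'],2)) for n in ['side'] if shot(n) for r in ctrl.mark_of(n,'truck1')])"
```

```text
time: 22.5
position: [0.3664, 0.2858, 0.148]
tool_rot: [-1.979, -2.436, 0.007]
ft_force: [-0.6, -0.6, 0.5]
grip_width: 0.577
grip_force: 0.0
{'tx': np.float64(0.5), 'ty': np.float64(3.0), 'tz': np.float64(103.0), 'turn': np.float64(-0.04)} cur yaw 11.8 q7 -0.54
[([0.365, 0.285, 0.001], 0.85), ([0.53, -0.391, -0.002], 0.82), ([0.222, 0.298, 0.001], 0.66), ([0.599, 0.155, 0.105], 0.64)]
```

```bash
python3 -m crank '[{"tx":0,"ty":1,"tz":40,"turn":0},{"tx":0,"ty":1,"tz":80,"turn":0},{"tx":0,"ty":1,"tz":100,"turn":0},{"tx":0,"ty":1,"tz":104,"turn":0}]'
python3 -m crank '[{"tx":0,"ty":0,"tz":0,"turn":0},{"tx":0,"ty":0,"tz":0,"turn":0},{"tx":0,"ty":0,"tz":0,"turn":0},{"tx":0,"ty":0,"tz":0,"turn":0}]' 0 45
python3 -m crank '[{"tx":0,"ty":0,"tz":-30,"turn":0},{"tx":0,"ty":0,"tz":-80,"turn":0},{"tx":0,"ty":0,"tz":-130,"turn":0},{"tx":0,"ty":0,"tz":-185,"turn":0},{"tx":0,"ty":0,"tz":-185,"turn":0}]'
python3 -c "
from h import *
togo(.594,.0135,.235,83.3)"
```

```text
time: 23.1
position: [0.3698, 0.2867, 0.0463]
tool_rot: [-1.984, -2.435, -0.0]
ft_force: [0.5, 1.1, 0.3]
grip_width: 0.577
grip_force: 0.0
time: 23.6
position: [0.3694, 0.2871, 0.0468]
tool_rot: [1.981, 2.436, 0.002]
ft_force: [0.0, -0.5, 4.3]
grip_width: 0.296
grip_force: 45.0
time: 24.22
position: [0.3705, 0.2885, 0.2348]
tool_rot: [1.979, 2.434, 0.01]
ft_force: [0.0, -0.7, -2.8]
grip_width: 0.296
grip_force: 45.0
{'tx': np.float64(-314.8), 'ty': np.float64(162.8), 'tz': np.float64(0.9), 'turn': np.float64(-14.31)} cur yaw 11.8 q7 -0.46
```

```bash
python3 -m crank '[{"tx":-40,"ty":20,"tz":0,"turn":-1.8},{"tx":-80,"ty":41,"tz":0,"turn":-3.6},{"tx":-120,"ty":62,"tz":0,"turn":-5.4},{"tx":-160,"ty":83,"tz":0,"turn":-7.2},{"tx":-200,"ty":104,"tz":0,"turn":-9}]'
python3 -c "
from h import *
togo(.594,.0135,.215,83.3)"
```

```text
time: 24.85
position: [0.5109, 0.111, 0.2289]
tool_rot: [-0.889, -3.01, 0.002]
ft_force: [0.5, -0.1, -2.5]
grip_width: 0.293
grip_force: 45.0
{'tx': np.float64(-122.8), 'ty': np.float64(-36.7), 'tz': np.float64(13.7), 'turn': np.float64(-5.24)} cur yaw 57.1 q7 0.67
```

```bash
python3 -m crank '[{"tx":-40,"ty":-12,"tz":4,"turn":-1.8},{"tx":-80,"ty":-24,"tz":8,"turn":-3.6},{"tx":-123,"ty":-37,"tz":13,"turn":-5.2},{"tx":-123,"ty":-37,"tz":13,"turn":-5.2},{"tx":-123,"ty":-37,"tz":13,"turn":-5.2}]'
python3 -c "
from h import *
for i in range(3):
    shot('top'); togo(.594,.0135,.151,83.3)
for n in('side',):
    q,d=shot(n)
    print(n,[(np.round(r['xyz'],3).tolist(),round(r['confidence'],2)) for r in ctrl.mark_of(n,'truck1')])"
```

```text
time: 25.48
position: [0.5927, 0.0147, 0.2161]
tool_rot: [-0.198, -3.132, -0.002]
ft_force: [-0.2, 0.5, -2.5]
grip_width: 0.293
grip_force: 45.0
{'tx': np.float64(-1.6), 'ty': np.float64(-1.7), 'tz': np.float64(65.7), 'turn': np.float64(-0.09)} cur yaw 82.8 q7 1.24
{'tx': np.float64(-1.4), 'ty': np.float64(-1.9), 'tz': np.float64(66.3), 'turn': np.float64(-0.08)} cur yaw 82.9 q7 1.24
{'tx': np.float64(-1.2), 'ty': np.float64(-1.8), 'tz': np.float64(66.7), 'turn': np.float64(-0.08)} cur yaw 82.9 q7 1.24
side [([0.588, 0.013, 0.17], 0.89), ([0.224, 0.298, 0.001], 0.79), ([0.6, 0.155, 0.106], 0.73), ([0.53, -0.391, -0.004], 0.6)]
```

```bash
python3 -m crank '[{"tx":-2,"ty":-1.5,"tz":30,"turn":-0.1},{"tx":-2,"ty":-1.5,"tz":50,"turn":-0.1},{"tx":-2,"ty":-1.5,"tz":60,"turn":-0.1},{"tx":-2,"ty":-1.5,"tz":63,"turn":-0.1},{"tx":-2,"ty":-1.5,"tz":63,"turn":-0.1}]'
python3 -m crank '[{"tx":0,"ty":0,"tz":2,"turn":0},{"tx":0,"ty":0,"tz":2,"turn":0},{"tx":0,"ty":0,"tz":2,"turn":0}]'
```

```text
time: 26.35
position: [0.596, 0.0123, 0.1555]
tool_rot: [0.184, 3.135, 0.0]
ft_force: [-0.5, -0.4, -2.5]
grip_width: 0.294
grip_force: 45.0
time: 26.72
position: [0.5958, 0.0122, 0.1533]
tool_rot: [0.184, 3.136, -0.0]
ft_force: [-0.6, -0.4, -1.8]
grip_width: 0.297
grip_force: 45.0
```

```bash
python3 -m crank '[{"tx":0,"ty":0,"tz":1.5,"turn":0},{"tx":0,"ty":0,"tz":1.5,"turn":0}]'
python3 -m crank '[{"tx":0,"ty":0,"tz":1,"turn":0},{"tx":0,"ty":0,"tz":1,"turn":0}]'
python3 -c "
from h import *
for n in('side','top'):
    q,d=shot(n,'p3_%s.png'%n)
    print(n,[(np.round(r['xyz'],3).tolist(),round(r['confidence'],2)) for r in ctrl.mark_of(n,'truck1')])
"
```

```text
time: 26.98
position: [0.5959, 0.0122, 0.1519]
tool_rot: [0.184, 3.136, -0.0]
ft_force: [0.1, -0.6, -0.5]
grip_width: 0.291
grip_force: 45.0
time: 27.22
position: [0.5962, 0.0122, 0.1519]
tool_rot: [0.184, 3.135, -0.001]
ft_force: [-2.4, -1.3, 4.6]
grip_width: 0.295
grip_force: 45.0
side [([0.603, 0.151, 0.107], 0.94), ([0.594, 0.01, 0.103], 0.93), ([0.533, -0.392, -0.004], 0.84), ([0.224, 0.298, 0.002], 0.7)]
top [([0.223, 0.3, 0.0], 0.94), ([0.527, -0.391, 0.002], 0.72), ([0.598, 0.013, 0.106], 0.4)]
```

```bash
python3 -m crank '[{"tx":0,"ty":0,"tz":0,"turn":0},{"tx":0,"ty":0,"tz":0,"turn":0},{"tx":0,"ty":0,"tz":0,"turn":0}]' 50
python3 -m crank '[{"tx":0,"ty":0,"tz":-30,"turn":0},{"tx":0,"ty":0,"tz":-70,"turn":0},{"tx":20,"ty":-20,"tz":-90,"turn":0},{"tx":40,"ty":-70,"tz":-90,"turn":0},{"tx":50,"ty":-130,"tz":-90,"turn":0}]'
python3 -c "
from h import *
for n in('side','top'):
    q,d=shot(n,'p4_%s.png'%n)
    print(n,[(np.round(r['xyz'],3).tolist(),round(r['confidence'],2)) for r in ctrl.mark_of(n,'truck1')])
truck((.531,-.389))
togo(.529,-.388,.24,92)
"
```

```text
time: 27.8
position: [0.5956, 0.0123, 0.1503]
tool_rot: [-0.184, -3.136, -0.0]
ft_force: [-0.1, 0.7, -0.3]
grip_width: 0.529
grip_force: 0.0
time: 28.42
position: [0.5302, -0.1109, 0.2411]
tool_rot: [0.179, 3.135, -0.001]
ft_force: [1.5, -0.3, 0.5]
grip_width: 0.576
grip_force: 0.0
side [([0.531, -0.39, -0.002], 0.9), ([0.592, 0.01, 0.104], 0.83), ([0.603, 0.152, 0.105], 0.67), ([0.223, 0.297, 0.0], 0.58)]
top [([0.596, 0.011, 0.106], 0.91), ([0.6, 0.145, 0.102], 0.82), ([0.222, 0.3, -0.002], 0.75), ([0.53, -0.389, 0.0], 0.74), ([0.663, -0.386, 0.003], 0.33)]
top 282 pca [ 0.52840549 -0.38965064] 0.8551819265249776 [0.00765264 0.02852851] zmax 0.062 rect [ 530. -391.] [ 48. 116.] 89 all-mean [ 0.5277 -0.3871]
side 315 pca [ 0.52893637 -0.3842049 ] 0.31645873043365214 [0.00679285 0.02744041] zmax 0.057 rect [ 532. -387.] [ 31. 115.] 85 all-mean [ 0.5273 -0.3805]
{'tx': np.float64(-30.1), 'ty': np.float64(-276.7), 'tz': np.float64(0.3), 'turn': np.float64(-1.73)} cur yaw 83.4 q7 1.55
```

```bash
python3 -m crank '[{"tx":-6,"ty":-55,"tz":0,"turn":-0.5},{"tx":-12,"ty":-110,"tz":0,"turn":-1},{"tx":-18,"ty":-165,"tz":0,"turn":-1.5},{"tx":-24,"ty":-220,"tz":20,"turn":-1.6},{"tx":-30,"ty":-276,"tz":60,"turn":-1.6}]'
python3 -m crank '[{"tx":0,"ty":0,"tz":20,"turn":0},{"tx":0,"ty":0,"tz":20,"turn":0}]'
python3 -c "
from h import *
for n in('side','top'):
    q,d=shot(n,'p5_%s.png'%n)
    print(n,[(np.round(r['xyz'],3).tolist(),round(r['confidence'],2)) for r in ctrl.mark_of(n,'truck1')])
for i in range(3): shot('top'); togo(.5295,-.388,.045,91.5)
q=cv2.imread('pics/p5_top.png');q2=cv2.imread('pics/p5_side.png')
cv2.imwrite('pics/p5_c.png',np.hstack([cv2.resize(q[140:300,180:340],None,fx=2.5,fy=2.5,interpolation=2),cv2.resize(q2[180:340,120:280],None,fx=2.5,fy=2.5,interpolation=2)]))
"
```

```text
time: 29.35
position: [0.5307, -0.3841, 0.1853]
tool_rot: [-0.039, 3.138, -0.003]
ft_force: [1.2, 0.1, -0.1]
grip_width: 0.572
grip_force: 0.0
time: 29.6
position: [0.5285, -0.3804, 0.162]
tool_rot: [0.039, -3.139, -0.007]
ft_force: [0.1, 0.8, 0.5]
grip_width: 0.572
grip_force: 0.0
side [([0.598, 0.151, 0.104], 0.8), ([0.53, -0.391, 0.0], 0.73), ([0.225, 0.298, 0.005], 0.63), ([0.596, 0.01, 0.104], 0.58), ([0.59, 0.013, 0.114], 0.48)]
top [([0.221, 0.302, 0.0], 0.96), ([0.595, 0.015, 0.106], 0.77), ([0.53, -0.392, 0.002], 0.61), ([0.6, 0.147, 0.103], 0.57), ([0.363, -0.403, 0.002], 0.18)]
{'tx': np.float64(0.8), 'ty': np.float64(-5.7), 'tz': np.float64(121.3), 'turn': np.float64(-0.02)} cur yaw 91.4 q7 2.05
{'tx': np.float64(0.4), 'ty': np.float64(-5.4), 'tz': np.float64(121.2), 'turn': np.float64(-0.02)} cur yaw 91.4 q7 2.05
{'tx': np.float64(-0.0), 'ty': np.float64(-5.1), 'tz': np.float64(120.8), 'turn': np.float64(-0.03)} cur yaw 91.3 q7 2.05
```

View pics/p5_c.png

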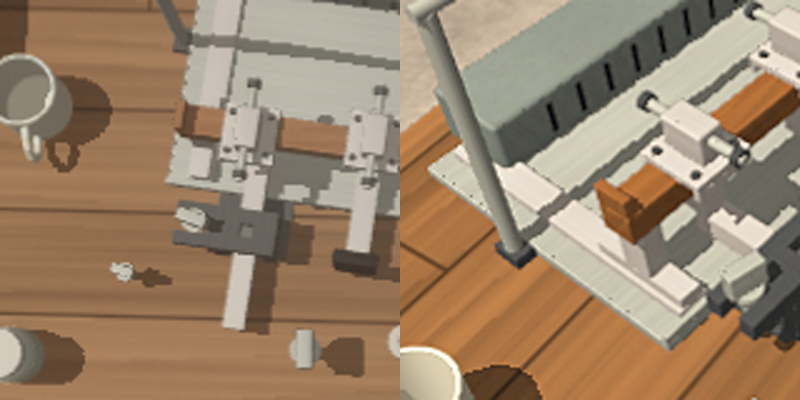

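The crop shows both trucks astride the rail at (250,130) and (370,140) in the left panel. The first has slipped about 9 mm towards the robot but is still seated. I'll look at it again after fetching truck B.

```bash
python3 -m crank '[{"tx":0,"ty":-5,"tz":50,"turn":0},{"tx":0,"ty":-5,"tz":95,"turn":0},{"tx":0,"ty":-5,"tz":115,"turn":0},{"tx":0,"ty":-5,"tz":119,"turn":0},{"tx":0,"ty":-5,"tz":119,"turn":0}]'
python3 -m crank '[{"tx":0,"ty":0,"tz":0,"turn":0},{"tx":0,"ty":0,"tz":0,"turn":0},{"tx":0,"ty":0,"tz":0,"turn":0},{"tx":0,"ty":0,"tz":0,"turn":0}]' 0 45
python3 -m crank '[{"tx":0,"ty":0,"tz":-30,"turn":0},{"tx":0,"ty":0,"tz":-80,"turn":0},{"tx":0,"ty":0,"tz":-130,"turn":0},{"tx":0,"ty":0,"tz":-175,"turn":0},{"tx":0,"ty":0,"tz":-175,"turn":0}]'
python3 -c "
from h import *
togo(.594-.0163,.0135-.139,.22,83.3)"
```

```text
time: 30.58
position: [0.5295, -0.3888, 0.0471]
tool_rot: [-0.035, 3.139, -0.003]
ft_force: [0.4, -0.2, 0.2]
grip_width: 0.575
grip_force: 0.0
time: 31.08
position: [0.5288, -0.3892, 0.0462]
tool_rot: [-0.034, 3.14, -0.003]
ft_force: [0.2, -1.3, 3.1]
grip_width: 0.294
grip_force: 45.0
time: 31.7
position: [0.5303, -0.3889, 0.2244]
tool_rot: [-0.035, 3.136, -0.006]
ft_force: [0.8, -1.3, -2.7]
grip_width: 0.294
grip_force: 45.0
{'tx': np.float64(-53.3), 'ty': np.float64(262.2), 'tz': np.float64(3.6), 'turn': np.float64(1.6)} cur yaw 91.3 q7 2.07
```

```bash
python3 -m crank '[{"tx":-11,"ty":53,"tz":0,"turn":0.5},{"tx":-22,"ty":106,"tz":0,"turn":1},{"tx":-33,"ty":158,"tz":0,"turn":1.5},{"tx":-44,"ty":210,"tz":0,"turn":1.6},{"tx":-53,"ty":262,"tz":0,"turn":1.6}]'
python3 -m crank '[{"tx":0,"ty":0,"tz":0,"turn":0},{"tx":0,"ty":0,"tz":0,"turn":0},{"tx":0,"ty":0,"tz":0,"turn":0}]'
python3 -c "
from h import *
for i in range(3):
    shot('top'); togo(.594-.0163,.0135-.139,.151,83.3)
q,d=shot('side')
print([(np.round(r['xyz'],3).tolist(),round(r['confidence'],2)) for r in ctrl.mark_of('side','truck1')])"
```

```text
time: 32.33
position: [0.5744, -0.1231, 0.2179]
tool_rot: [-0.184, -3.133, -0.001]
ft_force: [0.4, -0.4, -2.7]
grip_width: 0.293
grip_force: 45.0
time: 32.7
position: [0.5747, -0.1271, 0.2191]
tool_rot: [-0.189, -3.134, 0.0]
ft_force: [0.2, 0.4, -2.9]
grip_width: 0.293
grip_force: 45.0
{'tx': np.float64(-2.7), 'ty': np.float64(1.8), 'tz': np.float64(68.4), 'turn': np.float64(-0.04)} cur yaw 83.1 q7 1.51
{'tx': np.float64(-2.5), 'ty': np.float64(1.6), 'tz': np.float64(68.7), 'turn': np.float64(-0.04)} cur yaw 83.1 q7 1.51
{'tx': np.float64(-2.4), 'ty': np.float64(1.3), 'tz': np.float64(68.9), 'turn': np.float64(-0.03)} cur yaw 83.1 q7 1.51
[([0.224, 0.297, 0.0], 0.85), ([0.575, -0.124, 0.171], 0.8), ([0.594, 0.012, 0.104], 0.63), ([0.604, 0.154, 0.108], 0.57)]
```

```bash
python3 -m crank '[{"tx":-2.5,"ty":1,"tz":30,"turn":0},{"tx":-2.5,"ty":1,"tz":50,"turn":0},{"tx":-2.5,"ty":1,"tz":61,"turn":0},{"tx":-2.5,"ty":1,"tz":65.5,"turn":0},{"tx":-2.5,"ty":1,"tz":65.5,"turn":0}]'
python3 -m crank '[{"tx":0,"ty":0,"tz":1.5,"turn":0},{"tx":0,"ty":0,"tz":1.5,"turn":0},{"tx":0,"ty":0,"tz":1.5,"turn":0}]'
python3 -c "
from h import *
for n in('side','top'):
    q,d=shot(n)
    print(n,[(np.round(r['xyz'],3).tolist(),round(r['confidence'],2)) for r in ctrl.mark_of(n,'truck1')])
"
```

```text
time: 33.58
position: [0.5784, -0.1245, 0.1551]
tool_rot: [0.184, 3.136, -0.0]
ft_force: [0.2, -0.0, -3.0]
grip_width: 0.297
grip_force: 45.0
time: 33.95
position: [0.5783, -0.1245, 0.1537]
tool_rot: [0.184, 3.136, -0.0]
ft_force: [0.1, 0.3, -1.9]
grip_width: 0.292
grip_force: 45.0
side [([0.581, -0.123, 0.105], 0.92), ([0.603, 0.152, 0.107], 0.87), ([0.593, 0.011, 0.103], 0.69), ([0.222, 0.297, 0.003], 0.62)]
top [([0.223, 0.304, 0.001], 0.94), ([0.604, 0.149, 0.105], 0.8), ([0.578, -0.123, 0.11], 0.62)]
```

```bash
python3 -m crank '[{"tx":0,"ty":0,"tz":1,"turn":0},{"tx":0,"ty":0,"tz":2,"turn":0},{"tx":0,"ty":0,"tz":2,"turn":0}]'
python3 -m crank '[{"tx":0,"ty":0,"tz":0,"turn":0},{"tx":0,"ty":0,"tz":0,"turn":0},{"tx":0,"ty":0,"tz":0,"turn":0}]' 50
python3 -m crank '[{"tx":0,"ty":0,"tz":-30,"turn":0},{"tx":0,"ty":0,"tz":-70,"turn":0},{"tx":30,"ty":0,"tz":-90,"turn":0},{"tx":80,"ty":0,"tz":-90,"turn":0},{"tx":120,"ty":0,"tz":-90,"turn":0}]'
cat > rail.py <<'E'
from h import *
e=np.radians(83.3); by=np.array([np.cos(e),np.sin(e)]); bx=np.array([by[1],-by[0]])
def rail(c):
    for n,(C,p,d) in pts().items():
        m=sel(C,d,c,.26,.10,.165); X=C[m]; col=p[m].astype(int)
        b=np.c_[(X[:,:2]-c)@bx,(X[:,:2]-c)@by]; z=X[:,2]
        org=(col[:,0]>col[:,2]+50)&(z<.121)
        print(n,'rail x 5/95%',np.percentile(b[org&(abs(b[:,0])<.03),0],[5,95]).round(4))
        for y in(.14,0,-.14):
            k=(abs(b[:,1]-y)<.05)&(abs(b[:,0])<.08)&(z>.137)&~org
            if k.sum()<20: print(y,'few');continue
            a=b[k]; mu,yaw,s=pca(a)
            print(y,k.sum(),'x range',np.percentile(a[:,0],[1,99]).round(4),'mean',mu.round(4),'yaw',yaw.round(1),'z',np.percentile(z[k],95).round(4))
        print([(np.round(r['xyz'],3).tolist(),round(r['confidence'],2)) for r in ctrl.mark_of(n,'truck1')])
E
python3 - <<'E'
from rail import *
rail(np.array([.594,.0135]))
E
```

```text
time: 34.52
position: [0.5781, -0.1245, 0.1513]
tool_rot: [-0.184, -3.136, 0.0]
ft_force: [-0.1, -0.1, -3.9]
grip_width: 0.294
grip_force: 45.0
time: 34.9
position: [0.5784, -0.1245, 0.1517]
tool_rot: [0.184, 3.136, -0.0]
ft_force: [-0.0, -0.6, -0.5]
grip_width: 0.533
grip_force: 0.0
time: 35.52
position: [0.4578, -0.1101, 0.2417]
tool_rot: [0.184, 3.136, -0.001]
ft_force: [-0.2, 0.4, 1.3]
grip_width: 0.573
grip_force: 0.0
top rail x 5/95% [-0.0151  0.0145]
0.14 285 x range [-0.0654  0.046 ] mean [-0.0105  0.1337] yaw 179.9 z 0.1616
0 269 x range [-0.054   0.0574] mean [ 0.0016 -0.0043] yaw 0.1 z 0.1612
-0.14 84 x range [-0.0155  0.0594] mean [ 0.0281 -0.1371] yaw 166.7 z 0.1597
[([0.223, 0.302, 0.0], 0.86), ([0.578, -0.126, 0.104], 0.68), ([0.378, -0.031, -0.0], 0.67), ([0.598, 0.148, 0.106], 0.6), ([0.596, 0.01, 0.103], 0.57)]
side rail x 5/95% [-0.0155  0.0147]
0.14 534 x range [-0.0647  0.0475] mean [-0.012  0.142] yaw 0.5 z 0.1592
0 455 x range [-0.0527  0.0589] mean [-0.0001  0.0038] yaw 1.0 z 0.1593
-0.14 388 x range [-0.0545  0.0572] mean [-0.0013 -0.1332] yaw 179.9 z 0.1597
[([0.602, 0.154, 0.105], 0.82), ([0.593, 0.01, 0.106], 0.73), ([0.222, 0.299, 0.002], 0.68)]
```

All three are seated. Truck 1 sits about 9 mm off centre, with its flange against the rail, so I recentre it quickly.

```bash
python3 -c "
from h import *
togo(.601,.1515,.22,83.3)"
```

```text
{'tx': np.float64(-110.0), 'ty': np.float64(277.1), 'tz': np.float64(21.8), 'turn': np.float64(-0.01)} cur yaw 83.2 q7 1.66
```

```bash
python3 -m crank '[{"tx":-22,"ty":55,"tz":0,"turn":0},{"tx":-44,"ty":110,"tz":0,"turn":0},{"tx":-66,"ty":165,"tz":0,"turn":0},{"tx":-88,"ty":220,"tz":0,"turn":0},{"tx":-110,"ty":277,"tz":10,"turn":0}]'
python3 -m crank '[{"tx":0,"ty":0,"tz":10,"turn":0},{"tx":0,"ty":0,"tz":10,"turn":0},{"tx":0,"ty":0,"tz":10,"turn":0}]'
python3 -c "
from h import *
for i in range(3): shot('top');togo(.601,.1515,.152,83.3)"
```

```text
time: 36.35
position: [0.6035, 0.1536, 0.2317]
tool_rot: [0.187, 3.134, 0.003]
ft_force: [0.7, -0.7, 0.4]
grip_width: 0.57
grip_force: 0.0
time: 36.72
position: [0.6013, 0.1501, 0.2215]
tool_rot: [0.188, 3.136, -0.001]
ft_force: [-0.3, -0.5, -0.7]
grip_width: 0.573
grip_force: 0.0
{'tx': np.float64(0.5), 'ty': np.float64(1.5), 'tz': np.float64(69.9), 'turn': np.float64(-0.04)} cur yaw 83.1 q7 0.97
{'tx': np.float64(0.5), 'ty': np.float64(1.4), 'tz': np.float64(70.1), 'turn': np.float64(-0.04)} cur yaw 83.1 q7 0.97
{'tx': np.float64(0.4), 'ty': np.float64(1.2), 'tz': np.float64(70.2), 'turn': np.float64(-0.03)} cur yaw 83.1 q7 0.97
```

```bash
python3 -m crank '[{"tx":0,"ty":1,"tz":40,"turn":0},{"tx":0,"ty":1,"tz":62,"turn":0},{"tx":0,"ty":1,"tz":69,"turn":0},{"tx":0,"ty":1,"tz":69,"turn":0}]'
python3 -m crank '[{"tx":0,"ty":0,"tz":0,"turn":0},{"tx":0,"ty":0,"tz":0,"turn":0},{"tx":0,"ty":0,"tz":0,"turn":0},{"tx":0,"ty":0,"tz":0,"turn":0}]' 0 40
python3 -m crank '[{"tx":0,"ty":0,"tz":-3,"turn":0},{"tx":-5,"ty":0,"tz":-3,"turn":0},{"tx":-10,"ty":0,"tz":-3,"turn":0},{"tx":-10,"ty":0,"tz":0,"turn":0},{"tx":-10,"ty":0,"tz":0,"turn":0}]'
python3 -m crank '[{"tx":0,"ty":0,"tz":0,"turn":0},{"tx":0,"ty":0,"tz":0,"turn":0},{"tx":0,"ty":0,"tz":0,"turn":0}]' 50
python3 -m crank '[{"tx":0,"ty":0,"tz":-30,"turn":0},{"tx":0,"ty":0,"tz":-70,"turn":0},{"tx":30,"ty":0,"tz":-100,"turn":0},{"tx":80,"ty":0,"tz":-100,"turn":0},{"tx":130,"ty":-20,"tz":-100,"turn":0}]' 80
python3 - <<'E'
from rail import *
rail(np.array([.594,.0135]))
togo(.4645,.0295,.2,83.3)
E
```

```text
time: 37.38
position: [0.6011, 0.1524, 0.1529]
tool_rot: [0.185, 3.135, -0.0]
ft_force: [0.5, -1.7, 1.1]
grip_width: 0.577
grip_force: 0.0
time: 37.88
position: [0.6011, 0.1521, 0.1529]
tool_rot: [0.185, 3.135, -0.002]
ft_force: [-1.2, -2.0, 3.3]
grip_width: 0.294
grip_force: 40.0
time: 38.5
position: [0.6115, 0.1516, 0.1529]
tool_rot: [0.184, 3.135, -0.0]
ft_force: [0.8, -0.7, 0.2]
grip_width: 0.297
grip_force: 40.0
time: 38.88
position: [0.6106, 0.1518, 0.1524]
tool_rot: [-0.184, -3.136, -0.0]
ft_force: [-0.4, -0.4, 0.5]
grip_width: 0.53
grip_force: 0.0
time: 39.5
position: [0.4778, 0.1491, 0.2526]
tool_rot: [0.179, 3.136, 0.003]
ft_force: [-0.9, -1.1, 1.9]
grip_width: 0.911
grip_force: 0.0
top rail x 5/95% [-0.0154  0.0141]
0.14 178 x range [-0.0205  0.0576] mean [0.0154 0.1332] yaw 7.2 z 0.1618
0 271 x range [-0.0543  0.0571] mean [ 0.0009 -0.0044] yaw 179.9 z 0.1613
-0.14 281 x range [-0.055   0.0578] mean [-0.0003 -0.1414] yaw 179.5 z 0.1616
[([0.61, 0.151, 0.102], 0.9), ([0.58, -0.125, 0.107], 0.74), ([0.594, 0.01, 0.103], 0.71), ([0.366, -0.4, 0.001], 0.65), ([0.222, 0.302, 0.0], 0.62)]
side rail x 5/95% [-0.0155  0.0143]
0.14 530 x range [-0.0536  0.0578] mean [-0.0014  0.1434] yaw 0.8 z 0.1592
0 183 x range [-0.0541  0.0527] mean [-0.007   0.0024] yaw 1.2 z 0.1596
-0.14 few
[([0.61, 0.152, 0.106], 0.86), ([0.222, 0.299, -0.001], 0.72), ([0.594, 0.01, 0.104], 0.7), ([0.579, -0.123, 0.104], 0.41)]
{'tx': np.float64(0.8), 'ty': np.float64(-117.8), 'tz': np.float64(53.2), 'turn': np.float64(-0.01)} cur yaw 83.2 q7 1.08
```

```bash
python3 -m crank '[{"tx":0,"ty":-40,"tz":0,"turn":0},{"tx":0,"ty":-80,"tz":0,"turn":0},{"tx":0,"ty":-118,"tz":20,"turn":0},{"tx":0,"ty":-118,"tz":53,"turn":0},{"tx":0,"ty":-118,"tz":53,"turn":0}]'
python3 -c "
from h import *
for i in range(3): shot('top');togo(.4645,.0295,.099,83.3)"
```

```text
time: 40.33
position: [0.4649, 0.0297, 0.1975]
tool_rot: [-0.185, -3.131, -0.003]
ft_force: [0.0, 0.1, -0.5]
grip_width: 0.917
grip_force: 0.0
{'tx': np.float64(1.1), 'ty': np.float64(-1.1), 'tz': np.float64(100.0), 'turn': np.float64(0.0)} cur yaw 83.3 q7 1.36
{'tx': np.float64(1.9), 'ty': np.float64(-1.4), 'tz': np.float64(101.0), 'turn': np.float64(0.01)} cur yaw 83.3 q7 1.36
{'tx': np.float64(2.3), 'ty': np.float64(-1.6), 'tz': np.float64(101.5), 'turn': np.float64(0.01)} cur yaw 83.4 q7 1.36
```

```bash
python3 -m crank '[{"tx":2,"ty":-1,"tz":45,"turn":0},{"tx":2,"ty":-1,"tz":85,"turn":0},{"tx":2,"ty":-1,"tz":100,"turn":0},{"tx":2,"ty":-1,"tz":100,"turn":0}]'
python3 -m crank '[{"tx":0,"ty":0,"tz":0,"turn":0},{"tx":0,"ty":0,"tz":0,"turn":0},{"tx":0,"ty":0,"tz":0,"turn":0},{"tx":0,"ty":0,"tz":0,"turn":0}]' 0 40
python3 -m crank '[{"tx":-2,"ty":0,"tz":0,"turn":0},{"tx":-6,"ty":0,"tz":0,"turn":0},{"tx":-12,"ty":0,"tz":0,"turn":0},{"tx":-19,"ty":0,"tz":0,"turn":0},{"tx":-26,"ty":0,"tz":0,"turn":0}]'
python3 -m crank '[{"tx":-8,"ty":0,"tz":0,"turn":0},{"tx":-16,"ty":0,"tz":0,"turn":0},{"tx":-24,"ty":0,"tz":0,"turn":0},{"tx":-32,"ty":0,"tz":0,"turn":0},{"tx":-40,"ty":0,"tz":0,"turn":0}]'
python3 -c "
from h import *
for n in('side','top'):
    shot(n); print(n,[(np.round(r['xyz'],3).tolist(),round(r['confidence'],2)) for r in ctrl.mark_of(n,'truck1')])
togo(.5835,.0155,.099,83.3)"
```

```text
time: 40.98
position: [0.4638, 0.0295, 0.0997]
tool_rot: [-0.183, -3.136, -0.001]
ft_force: [1.0, 0.3, -0.2]
grip_width: 0.923
grip_force: 0.0
time: 41.48
position: [0.4639, 0.0301, 0.0998]
tool_rot: [0.184, 3.135, 0.002]
ft_force: [0.1, 2.6, 0.7]
grip_width: 0.572
grip_force: 40.0
time: 42.1
position: [0.4899, 0.027, 0.0998]
tool_rot: [0.184, 3.136, 0.002]
ft_force: [-2.5, 5.3, 5.7]
grip_width: 0.569
grip_force: 40.0
time: 42.72
position: [0.5296, 0.0223, 0.0998]
tool_rot: [0.184, 3.136, 0.002]
ft_force: [-2.5, 3.3, 5.3]
grip_width: 0.569
grip_force: 40.0
side [([0.678, 0.146, 0.105], 0.95), ([0.657, 0.004, 0.105], 0.8), ([0.225, 0.299, 0.002], 0.73), ([0.505, 0.216, 0.066], 0.6)]
top [([0.225, 0.302, -0.002], 0.78), ([0.645, -0.133, 0.106], 0.64), ([0.676, 0.141, 0.104], 0.6), ([0.662, 0.003, 0.103], 0.48)]
{'tx': np.float64(-53.5), 'ty': np.float64(-0.4), 'tz': np.float64(1.0), 'turn': np.float64(-0.0)} cur yaw 83.3 q7 1.21
```

```bash
python3 -m crank '[{"tx":-8,"ty":0,"tz":0,"turn":0},{"tx":-16,"ty":0,"tz":0,"turn":0},{"tx":-24,"ty":0,"tz":0,"turn":0},{"tx":-32,"ty":0,"tz":0,"turn":0},{"tx":-40,"ty":0,"tz":0,"turn":0}]'
python3 -m crank '[{"tx":-6,"ty":0,"tz":0,"turn":0},{"tx":-10,"ty":0,"tz":0,"turn":0},{"tx":-13,"ty":0,"tz":0,"turn":0},{"tx":-15,"ty":0,"tz":0,"turn":0},{"tx":-17,"ty":0,"tz":0,"turn":0}]'
python3 -m crank '[{"tx":-1,"ty":0,"tz":0,"turn":0},{"tx":-2,"ty":0,"tz":0,"turn":0},{"tx":-2,"ty":0,"tz":0,"turn":0},{"tx":-2,"ty":0,"tz":0,"turn":0}]'
```

```text
time: 43.55
position: [0.5688, 0.0176, 0.0998]
tool_rot: [-0.184, -3.136, -0.001]
ft_force: [-2.3, 4.2, 6.7]
grip_width: 0.572
grip_force: 40.0
time: 44.18
position: [0.5829, 0.0159, 0.0998]
tool_rot: [-0.183, -3.13, -0.0]
ft_force: [-14.4, 3.4, 15.6]
grip_width: 0.566
grip_force: 40.0
time: 44.68
position: [0.583, 0.0159, 0.0998]
tool_rot: [-0.182, -3.126, 0.001]
ft_force: [-16.2, 3.9, 16.7]
grip_width: 0.571
grip_force: 40.0
```

```bash
python3 -m crank '[{"tx":1,"ty":0,"tz":0,"turn":0},{"tx":2,"ty":0,"tz":0,"turn":0},{"tx":2,"ty":0,"tz":0,"turn":0}]'
python3 -m crank '[{"tx":0,"ty":0,"tz":0,"turn":0},{"tx":0,"ty":0,"tz":0,"turn":0},{"tx":0,"ty":0,"tz":0,"turn":0}]' 84
python3 -m crank '[{"tx":0,"ty":0,"tz":-25,"turn":0},{"tx":0,"ty":0,"tz":-60,"turn":0},{"tx":20,"ty":0,"tz":-100,"turn":0},{"tx":70,"ty":0,"tz":-120,"turn":0},{"tx":120,"ty":-40,"tz":-120,"turn":0}]'
python3 -m crank '[{"tx":0,"ty":-60,"tz":0,"turn":0},{"tx":0,"ty":-120,"tz":0,"turn":0},{"tx":0,"ty":-180,"tz":0,"turn":0},{"tx":0,"ty":-230,"tz":0,"turn":0},{"tx":0,"ty":-230,"tz":0,"turn":0}]'
python3 - <<'E'
from rail import *
rail(np.array([.594,.0135])+.12*bx)
for n in('side','top'):
    shot(n,'f_%s.png'%n)
    for k in('pin','handle','mug','jar','wheel','washer1','ratchet'): print(n,k,[(np.round(r['xyz'],3).tolist(),round(r['confidence'],2)) for r in ctrl.mark_of(n,k)][:3])
q=cv2.imread('pics/f_side.png');cv2.imwrite('pics/f_c.png',cv2.resize(q[60:360,60:400],None,fx=2,fy=2,interpolation=2)[:600])
E
```

```text
time: 45.05
position: [0.5829, 0.016, 0.0998]
tool_rot: [-0.183, -3.131, 0.0]
ft_force: [-10.2, 4.3, 11.4]
grip_width: 0.572
grip_force: 40.0
time: 45.42
position: [0.5854, 0.0136, 0.0989]
tool_rot: [-0.186, -3.136, 0.001]
ft_force: [0.3, -0.3, 0.0]
grip_width: 0.835
grip_force: 0.0
time: 46.05
position: [0.4632, -0.0077, 0.2209]
tool_rot: [0.175, 3.133, 0.001]
ft_force: [0.1, -1.2, 0.5]
grip_width: 0.965
grip_force: 0.0
time: 46.68
position: [0.4341, -0.2435, 0.2188]
tool_rot: [-0.197, -3.134, 0.001]
ft_force: [0.2, 0.1, -0.6]
grip_width: 0.968
grip_force: 0.0
top rail x 5/95% [-0.0163  0.0142]
0.14 247 x range [-0.0557  0.0577] mean [-0.0055  0.1349] yaw 179.4 z 0.1608
0 245 x range [-0.0544  0.0578] mean [-0.0045 -0.0046] yaw 0.0 z 0.1618
-0.14 245 x range [-0.0559  0.0574] mean [-0.0067 -0.1415] yaw 179.6 z 0.162
[([0.713, 0.001, 0.104], 0.98), ([0.222, 0.302, -0.0], 0.92), ([0.73, 0.136, 0.102], 0.83), ([0.699, -0.14, 0.106], 0.81), ([0.382, -0.03, 0.001], 0.17)]
side rail x 5/95% [-0.0166  0.0146]
0.14 450 x range [-0.0543  0.0557] mean [-0.0033  0.142 ] yaw 0.3 z 0.1594
0 392 
[... 441 characters left out ...]
.001], 0.92), ([0.366, -0.402, -0.001], 0.59), ([0.509, 0.213, 0.066], 0.52)]
side jar [([0.351, 0.429, -0.0], 0.68)]
side wheel [([0.36, -0.398, 0.002], 0.87), ([0.732, 0.14, 0.105], 0.71)]
side washer1 [([0.663, -0.39, -0.001], 0.72), ([0.383, -0.034, 0.003], 0.54), ([0.595, 0.016, 0.004], 0.5)]
side ratchet [([0.312, -0.223, 0.001], 0.72)]
top pin [([0.458, 0.304, 0.039], 0.64), ([0.364, 0.082, 0.062], 0.44)]
top handle [([0.583, 0.014, 0.121], 0.91)]
top mug [([0.658, 0.419, 0.0], 0.96)]
top jar [([0.381, -0.032, 0.001], 0.61), ([0.351, 0.428, 0.0], 0.57)]
top wheel []
top washer1 [([0.666, -0.388, 0.005], 0.7), ([0.378, -0.029, 0.003], 0.55)]
top ratchet [([0.311, -0.225, 0.002], 0.58)]
```

View pics/f_c.png

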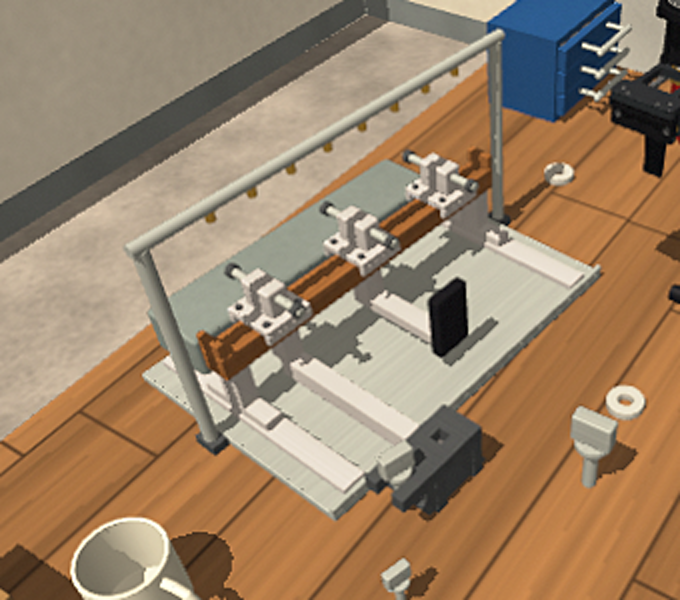

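View pics/f_top.png

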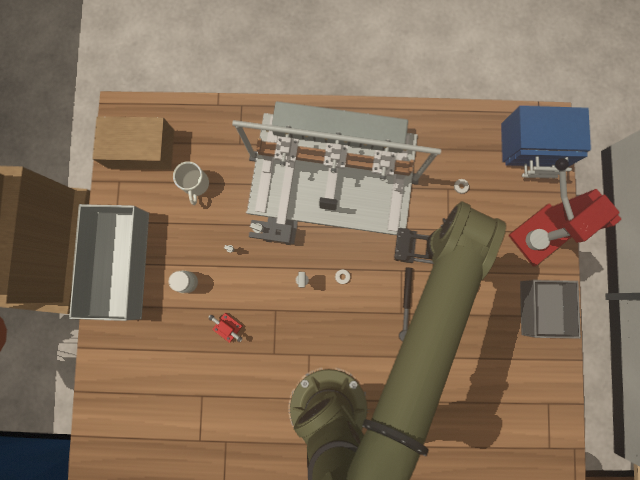

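The final pictures show three trucks astride the rail under the air bar (side crop (265,300), (360,240), (440,180)). The pin is in its notch at (397,462), the carriage is home and the other things are where they were. I hand the job in.

```bash
python3 -c "
from bench import ctrl
print(ctrl.close_job())"
```

```text
the job is handed in; nothing more can be done
None
```

The pin is parked in its notch, all three trucks on the table sit astride the oak rail, the loaded carriage is fully home under the air bar, nothing else was moved, and the job is handed in (at about 47 s of the 210 s allowed; no verdict was returned).

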